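# Test the safety switch of the kitchen power block

### The job

Turn the swivelling power block on the worktop (it has a grip on top) until it clicks home, square on its foot with the lever side facing you. Then press its round test button so that the upright lever trips and drops, and lift the lever fully back up until it latches, leaving the block clicked home. Leave the mug, the tape roll and the jar where they stand.

Things in the scene. Friction and masses are not known exactly. Their poses are not given: they have to be found in the camera images.
- foot: Grey square foot plate, 170 x 170 x 14 mm, screwed to the worktop; it never moves. Origin: centre of its underside, on the swivel's vertical axis. Its -x axis points to the front, which the lever side of the block must face: the robot's side of the table, give or take 0.25 rad.
- swivel (a joint): Turn of the power block on its foot, rad; 0 = home (sides parallel to the foot's, lever side to the foot's -x), positive anticlockwise from above. Starts at 0.7 to 1.4. At 0 a spring click takes hold within about 0.1 rad either side; about 0.4 N m to enter or leave, so over 8 N level on the lever can knock it off. Can overrun, to a stop at -0.35. Elsewhere it stays where left (friction 0.06 N m).
- deck (a point): The power block: a white box 120 (its x) x 150 (y) mm, centred on the swivel axis. This point is the centre of its flat top deck, 70 mm above the worktop, under the grip; the axes are the block's, turning with it. Lever and button stand on the deck along its -x edge, lever at +y, button at -y; two sockets are in the rear (+x) face.
- grip (a point): Point on the swivel axis, 98 mm above the worktop, at a good height for the TCP to take the turning grip. The point's axes are the block's. The grip is a grey upright bar on the deck's centre: 60 mm long along the block's x, 16 mm thick along y, from the deck (70 mm) up to 115 mm above the worktop.
- test_button (a joint): Travel of the round grey test button, m; 0 = out, 0.006 = fully in; it moves straight down and springs back (1.6 N at the start of the travel to 4 N at the bottom). From about 0.003 it frees the lever, which falls in about half a second. It also dips by itself as the lever is lifted past its catch.
- button_top (a point): Centre of the button's flat top: a disc 22 mm across standing 10 mm above the deck (80 mm above the worktop), in the block's frame at x = -30, y = -42 mm. It moves with the button.
- trip_lever (a joint): Angle of the grey lever, rad; 0 to 0.05 = upright and latched, 0.8 = dropped forward to the block's -x. A spring pulls it down (1 N at the ball): it falls again unless latched. To latch, raise it past upright to -0.05 or beyond (stop at -0.12; takes up to 3 N at the ball) and let go: it settles at about 0.04. Latched, only the button frees it.
- lever_pivot (a point): The lever's hinge, 78 mm above the worktop, in the block's frame at x = -45, y = 42 mm; the hinge line runs along the block's y. The point turns with the lever: its z axis points along the lever from hinge to tip.
- lever_hold (a point): Centre of the 18 mm ball on the lever's end, 46 mm from the hinge line. Raise the lever here along its arc: closed fingertips against the ball's front (-x) side, rising with it, work well; a hard pinch grips the ball so firmly that the tool must tilt with the lever. Stem 8 mm thick; the deck round it is free but for two cheeks at the hinge, 14 mm high.
- mug: White mug, 80 mm across, 92 mm high, handle to its +y; origin under its centre. Leave it alone.
- tape: Grey roll of tape lying flat, 100 mm across, 48 mm high; origin under its centre. Leave it alone.
- jar: Glass jar with a steel cap, 70 mm across, 110 mm high; origin under its centre. Leave it alone.
Mind the look-alikes: they are no part of the job. There is more than one size of the foot; the job needs the middle-sized.

How it is judged:
By the outcome, as a careful person would: the job done as asked, in the order asked, and still so for the second after the job is handed in, with the robot touching nothing.
It also fails if it takes over 51 s, if anything falls off the work surface, if the arm or the gripper's body presses on something with over 40 N, if the wrist force passes 120 N, or if a joint passes its speed limit or range.

### The arm

A 7-joint arm with a two-finger parallel gripper is mounted at the origin on the work surface. World frame = base frame: x ahead of the robot, y to its left, z up, the work surface at z = 0. Lengths are in m, angles in rad, forces in N, time in s.
With the tool pointing down it reaches from about 0.4 to 0.925 m from the base axis. Payload 4.1 kg.
Tool frame: the origin (TCP) lies between the finger pads, 19 mm behind the fingertips; this is the grasp point; z points along the fingers, x is the direction in which the jaws open and shut, and the axes are right-handed (so a half turn about z gives the same grasp; the last joint's range is limited). The gripper opens to 85 mm and grips with 20 to 120 N. Pads are 22 mm wide; open, the fingers measure 114 mm over their backs; the gripper's body (76 mm by 85 mm) begins 54 mm behind the grasp point. The pads swing forward as they close: fully open they stand 13 mm farther back than shut.
Start: joints at [-0.099, 0.398, 0.045, 1.537, -0.019, 1.207, -0.051], TCP at [0.65, 0, 0.25] pointing down, gripper open.
Joint ranges: [-2.82, 2.82], [-0.49, 2.23], [-1.37, 1.46], [0, 2.46], [-1.36, 4.5], [0.23, 2], [-2.94, 2.94]. Speed limits (rad/s): [2.57, 2.57, 3.14, 3.14, 3.14, 3.14, 3.14].

### API

Orientations are given as a unit quaternion [x, y, z, w].
In Python, from station import status, imaging, workorder gives the robot as it stands. The module is installed in compiled form; this text tells all that it offers.
- The arm moves only by the tool step_arm, never from a script. Its argument "deltas" is one flat list of numbers, 5 for each row, row after row: the shift along the world's x, y, z in m, then the turn about the world's z in degrees, then the closure, from -1 (fully open) to 1 (shut), so that 0 is half open. A call has 1 to 5 rows; each row is the pose to reach, as a shift and turn from the pose commanded when the call began; what a row does not reach only later rows make up. A row lasts 1/8 s, in which the tool goes at most 62.5 mm and 10.7 degrees, less where a joint would pass 70% of its speed; a pose out of reach is approached as far as the arm can. A call with a gripper value outside its range is refused whole. The fingers move at their own pace and stop on an object; the grip force is fixed at half the most. Time passes only in rows, so rows that repeat a pose let the fingers close. It gives the time, the measured TCP pose, the force and the opening at its end, in the units of the state.
- status.get_obs(): the state, without advancing time (a new reading comes with each control period).
- imaging.capture(name): name is "scene" or "side" or "wrist"; returns a dict with "image" (384x512x3 uint8, red, green, blue), "fx", "fy", "cx", "cy" (pixels), "xyz" and "rotation" of the camera in the world. Camera axes: x right, y down, z forward; pixel columns grow to the right and rows downward; lengths in m; the calibration is good to about 2 mm. A picture is of the moment at which its call begins. There is no depth.
- workorder.finish_job(): hands the job in, once; it reports no verdict.
The state is a dict: "time_s": time; "joint_positions": joint angles; "qd": joint speeds; "joint_torque": joint torques, N m; "tool_pos": TCP position; "orientation": TCP orientation; "contact_force": force on the tool from outside, world axes, zero at the start; "moment": the same for the moment, N m; "finger_gap": finger opening in m.
Only numpy, scipy, OpenCV 4.12 (cv2) and the standard library are available. Lean on these libraries where they do the work, as an engineer would, in place of code of your own. Each camera call takes 0.05 s, during which the arm holds its last target. There are 200 camera calls.

## Working session

There is one attempt and no reset: what is moved stays moved. The work goes in short steps, Python scripts to look and compute and a tool call to move; the robot and the scene stay as the last step left them, time stands still between calls to the robot, and variables do not carry over. Pictures are saved under pics/ and viewed, about 8 in all and at most 12, crops included, and the job is handed in when it is done.

Besides the shell and the picture viewer there is one more tool, called after "Request:" as a command line: name --argument value ..., lists and objects as JSON in quotes. step_arm: Moves the arm, as the interface text tells. Its arguments: {"type":"object","properties":{"deltas":{"type":"array","items":{"type":"number"}}},"required":["deltas"]}

```bash
mkdir -p pics
cat > h.py <<'E'
import numpy as np, cv2, json
from station import status, imaging, workorder
def snap(name, fn, crop=None, s=1):
    c=imaging.capture(name); im=c.pop("image")
    np.save(f"pics/{fn}.npy",im); json.dump({k:np.array(v).tolist() for k,v in c.items()},open(f"pics/{fn}.json","w"))
    save(fn,fn,crop,s); return c
def save(fn,out,crop=None,s=1):
    im=np.load(f"pics/{fn}.npy")
    if crop: u0,v0,u1,v1=crop; im=im[v0:v1,u0:u1]
    im=cv2.resize(im,None,fx=s,fy=s,interpolation=cv2.INTER_CUBIC)
    cv2.imwrite(f"pics/{out}.png",im[:,:,::-1])
def cal(fn):
    c=json.load(open(f"pics/{fn}.json")); R=np.array(c["rotation"])
    if R.shape!=(3,3):
        from scipy.spatial.transform import Rotation as Ro; R=Ro.from_quat(R).as_matrix()
    return c,R,np.array(c["xyz"])
def ray(fn,u,v,z):
    c,R,p=cal(fn); d=R@np.array([(u-c["cx"])/c["fx"],(v-c["cy"])/c["fy"],1]); return p+d*(z-p[2])/d[2]
def proj(fn,P):
    c,R,p=cal(fn); q=R.T@(np.array(P)-p); return np.array([c["fx"]*q[0]/q[2]+c["cx"],c["fy"]*q[1]/q[2]+c["cy"]])
E
python3 - <<'E'
from h import *
for n in("scene","side","wrist"):print(snap(n,n+"0"))
a=[np.load(f"pics/{n}0.npy") for n in("scene","side")]
cv2.imwrite("pics/both.png",np.vstack([a[0],a[1]])[:,:,::-1])
o=status.get_obs();print(o["tool_pos"],o["orientation"],o["finger_gap"],o["time_s"])
E
```

```text
{'fx': 456.21781165055904, 'fy': 456.21781165055904, 'cx': 251.5775435529713, 'cy': 193.32323385087415, 'xyz': array([1.08548741, 0.48177488, 0.94777671]), 'rotation': array([ 0.41145323,  0.83924087, -0.31754478, -0.15983218])}
{'fx': 363.48320089865996, 'fy': 363.48320089865996, 'cx': 258.9032888367477, 'cy': 193.76008546087925, 'xyz': array([ 0.32775166, -0.61492558,  0.67208858]), 'rotation': array([ 0.89712196, -0.12762076,  0.05816578, -0.41892943])}
{'fx': 320.7345655793457, 'fy': 320.7345655793457, 'cx': 255.54388374713756, 'cy': 192.69143908788868, 'xyz': array([0.64998313, 0.0706358 , 0.37324554]), 'rotation': array([ 9.90168517e-01,  6.76806417e-05, -8.71705278e-04,  1.39876884e-01])}
[6.49547017e-01 4.66843418e-05 2.49207913e-01] [ 9.99999720e-01  7.53252385e-05 -7.43091447e-04  4.29472385e-05] 0.08510811886333695 0.15
```

View pics/scene0.png

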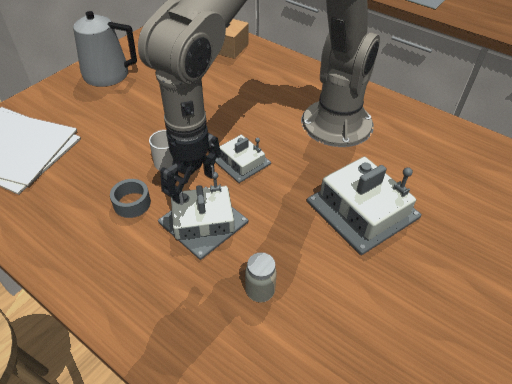

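View pics/side0.png

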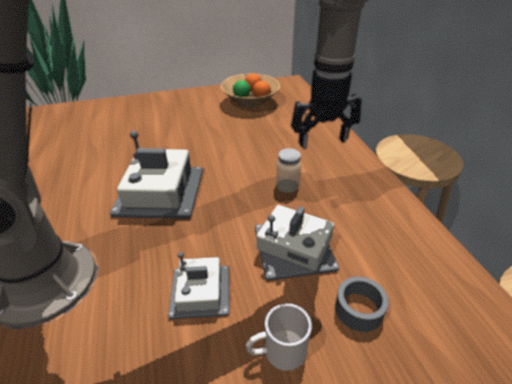

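The scene view shows three units. The middle-sized one, at about (203,213) in scene and (296,240) in side, is swivelled on its foot. The large and small ones are look-alikes. I'll enlarge the crops to measure it.

Run:
```python
from h import *
def g(fn,u0,v0,w,h,s):
    im=np.load(f"pics/{fn}.npy")[v0:v0+h,u0:u0+w]; im=cv2.resize(im,None,fx=s,fy=s,interpolation=cv2.INTER_CUBIC)
    for k in range(0,w,10):
        cv2.line(im,(k*s,0),(k*s,5),(255,0,0),1); cv2.putText(im,str(u0+k),(k*s,14),0,.33,(255,0,0),1)
    for k in range(0,h,10):
        cv2.line(im,(0,k*s),(5,k*s),(255,0,0),1); cv2.putText(im,str(v0+k),(6,k*s+4),0,.33,(255,0,0),1)
    return im
cv2.imwrite("pics/c1.png",np.hstack([g("scene0",155,165,98,98,4),g("side0",250,195,98,98,4)])[:,:,::-1])
```

```text
(no output)
```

View pics/c1.png

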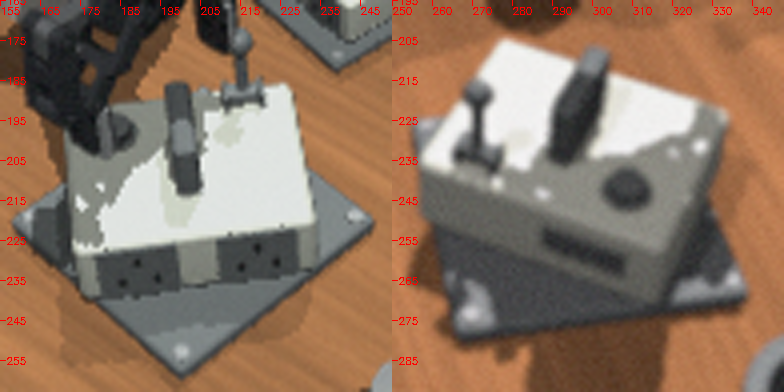

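View pics/wrist0.png

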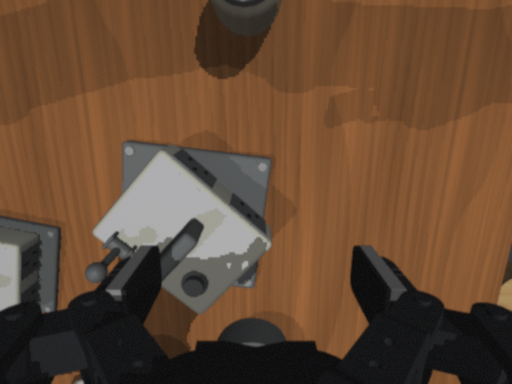

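The wrist view looks straight down on the target. The foot corners are near (123,142), (271,158) and (252,287). The deck corners are near (163,151), (270,244), (198,312) and (94,233).

Run:
```python
from h import *
f=[ray("wrist0",*p,.014)[:2] for p in((123,142),(271,158),(252,287))]
d=[ray("wrist0",*p,.07)[:2] for p in((163,151),(270,244),(198,312),(94,233))]
print("foot",np.round(f,4),[np.linalg.norm(f[0]-f[1]),np.linalg.norm(f[1]-f[2])],"ctr",(f[0]+f[2])/2, "yaw",np.arctan2(*( (f[0]-f[1])[::-1]))-np.pi)
print("deck",np.round(d,4),[np.linalg.norm(d[i]-d[(i+1)%4]) for i in range(4)],"ctr",np.mean(d,0))
xa=(d[0]+d[1]-d[2]-d[3]);print("deck yaw",np.arctan2(xa[1],xa[0]))
ya=(d[0]+d[3]-d[1]-d[2]);print(np.arctan2(-ya[0],ya[1]))
for n,P in (("scene0",((14,221),(182,378/4+165),(247.5,220))),("side0",((267.5,280),(339,269)))):
  for p in P: print(n,ray(n,*p,.014))
for n,P in (("side0",((289,327),(286,362))),("side0",((361,300),)),("side0",((289,188),))):
  for p in P: print(n,p,ray(n,*p,.0),ray(n,*p,.09))
```

```text
foot [[ 0.5015  0.0259]
 [ 0.6668  0.0079]
 [ 0.6448 -0.1579]] [np.float64(0.16632214632071837), np.float64(0.16728278398358207)] ctr [ 0.57314515 -0.06603493] yaw -0.10833941739098751
deck [[ 0.5616  0.0244]
 [ 0.6643 -0.0719]
 [ 0.586  -0.1537]
 [ 0.4844 -0.0597]] [np.float64(0.1407380968864589), np.float64(0.1133216065320347), np.float64(0.138432856521799), np.float64(0.11419582988436844)] ctr [ 0.57407896 -0.06523479]
deck yaw 0.8173636430205651
0.8212316163353536
scene0 [ 0.87774318 -0.44598153  0.014     ]
scene0 [ 0.69741203 -0.02185725  0.014     ]
scene0 [0.5038552  0.02844561 0.014     ]
side0 [ 0.48046289 -0.14860332  0.014     ]
side0 [ 0.6444307  -0.16493927  0.014     ]
side0 (289, 327) [ 0.49134031 -0.259846    0.        ] [ 0.469434   -0.30739503  0.09      ]
side0 (286, 362) [ 0.46219444 -0.32457881  0.        ] [ 0.44419108 -0.36345941  0.09      ]
side0 (361, 300) [ 0.65988029 -0.24388447  0.        ] [ 0.61540464 -0.29357092  0.09      ]
side0 (289, 188) [0.64091714 0.15664211 0.        ] [0.59898087 0.05332077 0.09      ]
```

Foot: centre about (0.573, -0.066), yaw about -0.108. Both measured sides are about 167 mm, which fits the 170 mm foot. Block yaw is about 0.819, so the swivel is about 0.93 rad. I'll move over the grip with the tool turned -43°.

Request:
step_arm --deltas '[-0.02, -0.017, 0, -9, -0.2, -0.04, -0.034, 0, -18, -0.2, -0.06, -0.05, -0.02, -27, -0.2, -0.076, -0.066, -0.04, -36, -0.2, -0.076, -0.066, -0.07, -43, -0.2]'

```text
time_s: 0.78
tool_pos: [0.5732, -0.0682, 0.1801]
orientation: [0.929, -0.37, 0.001, 0.0]
contact_force: [1.8, 1.0, -0.6]
finger_gap: 0.0508
```

Request:
step_arm --deltas '[0, 0, 0, 0, -0.2, 0, 0, 0, 0, -0.2]'

```text
time_s: 1.02
tool_pos: [0.5748, -0.0656, 0.1809]
orientation: [0.931, -0.365, 0.001, -0.0]
contact_force: [0.9, -0.3, 0.2]
finger_gap: 0.0519
```

Run:
```python
from h import *
snap("wrist","wrist1")
o=status.get_obs();print(o)
```

```text
{'time_s': 1.075, 'joint_positions': array([-0.11441903,  0.33744427,  0.1917765 ,  1.79532716, -0.07454219,
        1.01357762, -0.6422796 ]), 'qd': array([ 0.00201678, -0.00460771, -0.00047367, -0.00456993, -0.00051201,
       -0.00273225, -0.00702239]), 'joint_torque': array([ 2.01535999e-02, -4.05148530e+01,  2.43172422e+00, -2.26178670e+01,
        1.33398129e-02,  2.62696249e-02,  8.19190289e-03]), 'tool_pos': array([ 0.57511115, -0.06568151,  0.18126957]), 'orientation': array([ 9.30800621e-01, -3.65525597e-01,  1.04550441e-03, -3.86320920e-04]), 'contact_force': array([0.31245609, 0.0333109 , 0.84022127]), 'moment': array([ 0.031618  ,  0.02742353, -0.01338348]), 'finger_gap': 0.051488672565040236}
```

View pics/wrist1.png

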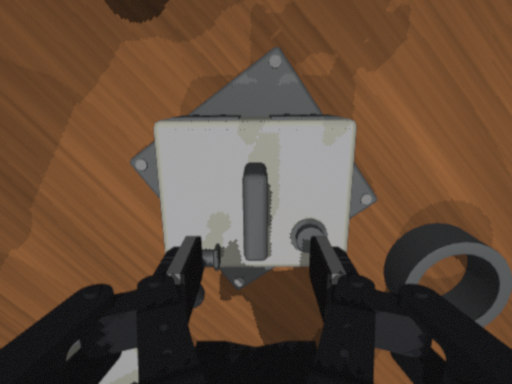

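The block is square to the tool and the bar (column 256, rows 165–258) is centred between the fingers. A quick check of the centre and foot yaw from here.

Run:
```python
from h import *
f=np.array([ray("wrist1",*p,.014)[:2] for p in((133,162),(276,49),(376,200),(238,287))])
print(f.mean(0),[np.linalg.norm(f[i]-f[(i+1)%4]) for i in range(4)],[np.arctan2(*(f[(i+1)%4]-f[i])[::-1])%(np.pi/2)-np.pi/2 for i in range(4)])
d=np.array([ray("wrist1",*p,.07)[:2] for p in((157,121),(354,121))]);print(np.linalg.norm(d[1]-d[0]),np.arctan2(*(d[1]-d[0])[::-1])+np.pi/2, d.mean(0)-.06*np.array([np.cos(.819),np.sin(.819)]))
print([ray("wrist1",*p,.115)[:2] for p in((256,165),(256,260))])
```

```text
[ 0.57404127 -0.06698192] [np.float64(0.16122849412431925), np.float64(0.1643211909814608), np.float64(0.16254881056827172), np.float64(0.16120203436441236)] [np.float64(-0.11253663573935602), np.float64(-0.11370337361515825), np.float64(-0.13176808829284514), np.float64(-0.12173006017435606)]
0.1411879788771447 0.8225156526064624 [ 0.57236508 -0.06806773]
[array([ 0.59777282, -0.04142244]), array([ 0.55471917, -0.08783572])]
```

Request:
step_arm --deltas '[-0.001, -0.001, -0.03, 0, -0.2, -0.001, -0.001, -0.06, 0, -0.2, -0.001, -0.001, -0.082, 0, -0.2, -0.001, -0.001, -0.082, 0, -0.2, -0.001, -0.001, -0.082, 0, 0.5]'

```text
time_s: 1.7
tool_pos: [0.5744, -0.067, 0.0996]
orientation: [0.931, -0.366, 0.001, -0.0]
contact_force: [0.1, 0.9, -0.1]
finger_gap: 0.0342
```

Request:
step_arm --deltas '[0, 0, 0, 0, 1, 0, 0, 0, 0, 1, 0, 0, 0, 0, 1]'

```text
time_s: 2.08
tool_pos: [0.5737, -0.0665, 0.0998]
orientation: [0.93, -0.366, 0.001, -0.001]
contact_force: [-1.8, 0.5, 4.7]
finger_gap: 0.0151
```

Gripped (15 mm gap on the 16 mm bar). Now I'll turn it clockwise.

Request:
step_arm --deltas '[0, 0, 0, -5, 1, 0, 0, 0, -11, 1, 0, 0, 0, -17, 1, 0, 0, 0, -23, 1, 0, 0, 0, -29, 1]'

```text
time_s: 2.7
tool_pos: [0.574, -0.067, 0.0998]
orientation: [0.808, -0.589, 0.001, -0.001]
contact_force: [-0.7, 0.1, 5.3]
finger_gap: 0.0152
```

Request:
step_arm --deltas '[0, 0, 0, -6, 1, 0, 0, 0, -12, 1, 0, 0, 0, -18, 1, 0, 0, 0, -22, 1, 0, 0, 0, -24.5, 1]'

```text
time_s: 3.32
tool_pos: [0.5741, -0.0675, 0.0998]
orientation: [-0.665, 0.747, -0.001, 0.001]
contact_force: [-1.6, -0.2, 4.8]
finger_gap: 0.015
```

Request:
step_arm --deltas '[0, 0, 0, 0, 1, 0, 0, 0, 0, 1, 0, 0, 0, 0, 1]'

```text
time_s: 3.7
tool_pos: [0.5741, -0.0675, 0.0998]
orientation: [-0.665, 0.747, -0.001, 0.001]
contact_force: [-1.5, -0.4, 5.3]
finger_gap: 0.0152
```

Run:
```python
from h import *
o=status.get_obs();print({k:np.round(o[k],3) for k in("tool_pos","orientation","contact_force","moment","joint_positions")})
q=o["orientation"];print("tool yaw",2*np.arctan2(q[1],q[0]))
```

```text
{'tool_pos': array([ 0.574, -0.067,  0.1  ]), 'orientation': array([-0.665,  0.747, -0.001,  0.001]), 'contact_force': array([-1.503, -0.354,  5.309]), 'moment': array([-0.042,  0.313, -0.346]), 'joint_positions': array([-0.266,  0.457,  0.395,  1.871, -0.227,  0.855, -1.443])}
tool yaw 4.597597570183403
```

The moment of -0.35 N m on the tool means the click spring is pulling further clockwise. I'll follow it.

Request:
step_arm --deltas '[0, 0, 0, -1, 1, 0, 0, 0, -2, 1, 0, 0, 0, -2, 1]'

```text
time_s: 4.08
tool_pos: [0.5741, -0.0675, 0.0998]
orientation: [-0.654, 0.756, -0.001, 0.001]
contact_force: [-1.2, -0.5, 6.0]
finger_gap: 0.0152
```

Run:
```python
from h import *
o=status.get_obs();print({k:np.round(o[k],3) for k in("tool_pos","contact_force","moment")})
q=o["orientation"];print("tool yaw",2*np.arctan2(q[1],q[0])-2*np.pi)
```

```text
{'tool_pos': array([ 0.574, -0.067,  0.1  ]), 'contact_force': array([-1.176, -0.518,  5.981]), 'moment': array([0.006, 0.339, 0.792])}
tool yaw -1.715553354921317
```

Home lies between the two readings, at about -1.696. I'll go back 1.2° and release.

Request:
step_arm --deltas '[0, 0, 0, 1.2, 1, 0, 0, 0, 1.2, 1, 0, 0, 0, 1.2, 0.4, 0, 0, 0, 1.2, -0.2, 0, 0, 0, 1.2, -0.2]'

```text
time_s: 4.7
tool_pos: [0.573, -0.0668, 0.098]
orientation: [-0.661, 0.751, -0.0, -0.0]
contact_force: [-0.1, -0.1, -0.5]
finger_gap: 0.0515
```

Request:
step_arm --deltas '[0, 0, 0.03, 0, -0.2, 0, 0, 0.06, 0, -0.2, 0, 0, 0.1, 0, -0.2, 0, 0, 0.13, 0, 0.5, 0, 0, 0.13, 0, 1]'

```text
time_s: 5.32
tool_pos: [0.5747, -0.0672, 0.2306]
orientation: [-0.661, 0.751, -0.002, 0.002]
contact_force: [-0.1, 0.7, -0.3]
finger_gap: 0.0154
```

Run:
```python
from h import *
snap("wrist","wrist2",(80,0,420,384),1)
im=np.load("pics/wrist2.npy")
im=cv2.resize(im[20:320,90:450],None,fx=2,fy=2,interpolation=cv2.INTER_CUBIC); cv2.imwrite("pics/w2c.png",im[:,:,::-1])
o=status.get_obs();q=o["orientation"];print(o["tool_pos"],o["contact_force"],o["finger_gap"],"tool yaw",2*np.arctan2(q[1],q[0])-2*np.pi)
```

```text
[ 0.57344317 -0.06697476  0.2287257 ] [-0.39339977 -0.47232376 -0.52194576] 0.0076429012889623876 tool yaw -1.6980201033454012
```

View pics/w2c.png

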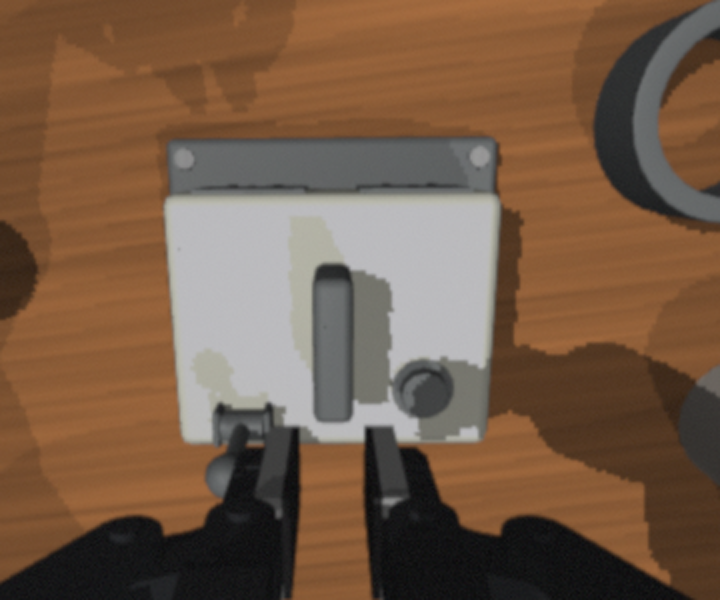

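The block's rear edge is parallel to the foot's, so it's square. The button top is at crop (424,391) and the hinge at (245,422). I'll check these against the model.

Run:
```python
from h import *
C=np.array([.5737,-.067]);y=-.124
R=np.array([[np.cos(y),-np.sin(y)],[np.sin(y),np.cos(y)]])
print("model button",C+R@[-.03,-.042],"hinge",C+R@[-.045,.042])
print("meas",ray("wrist2",302,215.5,.08),ray("wrist2",212.5,231,.078), "ball",ray("wrist2",204,257,.124))
a=[ray("wrist2",90+u/2,20+v/2,z)[:2] for u,v,z in((166,199,.07),(499,196,.07),(168,141,.014),(497,138,.014))]
print(np.arctan2(*(a[1]-a[0])[::-1])+np.pi/2,np.arctan2(*(a[3]-a[2])[::-1])+np.pi/2,[np.linalg.norm(a[1]-a[0]),np.linalg.norm(a[3]-a[2])],"deck ctr",(a[0]+a[1])/2-R@[.06,0],"foot ctr",(a[2]+a[3])/2-R@[.085,0])
print("R cols",R)
```

```text
model button [ 0.53873568 -0.10496704] hinge [ 0.53424018 -0.01975677]
meas [ 0.54021974 -0.10497117  0.08      ] [ 0.53476493 -0.02130074  0.078     ] ball [ 0.53185205 -0.02006556  0.124     ]
-0.11872803752228678 -0.11895892239966166 [np.float64(0.1444382364082324), np.float64(0.16671675017060333)] deck ctr [ 0.57068162 -0.06701075] foot ctr [ 0.57156165 -0.0672226 ]
R cols [[ 0.99232185  0.12368247]
 [-0.12368247  0.99232185]]
```

Model and measurement agree within 2 mm, and block yaw equals foot yaw at -0.119. Next I'll move over the button.

Request:
step_arm --deltas '[-0.015, -0.017, -0.01, 0, 1, -0.034, -0.038, -0.04, 0, 1, -0.034, -0.038, -0.08, 0, 1, -0.034, -0.038, -0.11, 0, 1, -0.034, -0.038, -0.12, 0, 1]'

```text
time_s: 6.0
tool_pos: [0.5365, -0.1046, 0.1049]
orientation: [-0.661, 0.751, 0.002, -0.002]
contact_force: [-0.4, -0.1, 0.6]
finger_gap: 0.0001
```

Request:
step_arm --deltas '[0, 0, -0.004, 0, 1, 0, 0, -0.008, 0, 1, 0, 0, -0.01, 0, 1, 0, 0, -0.01, 0, 1]'

```text
time_s: 6.5
tool_pos: [0.5396, -0.105, 0.0987]
orientation: [-0.661, 0.751, -0.001, 0.0]
contact_force: [-0.0, 0.5, 1.3]
finger_gap: -0.0003
```

Request:
step_arm --deltas '[0, 0, -0.003, 0, 1, 0, 0, -0.004, 0, 1, 0, 0, -0.005, 0, 1, 0, 0, -0.005, 0, 1]'

```text
time_s: 7.0
tool_pos: [0.5397, -0.1051, 0.0933]
orientation: [-0.661, 0.751, -0.001, 0.0]
contact_force: [0.5, 0.3, 3.4]
finger_gap: 0.0002
```

3.4 N is about 4.5 mm of travel, past the 3 mm trip point. I'll rise and go to in front of the lever at height.

Request:
step_arm --deltas '[0, 0, 0.02, 0, 1, 0, 0, 0.06, 0, 1, -0.02, 0.02, 0.09, 0, 1, -0.045, 0.055, 0.09, 0, 1, -0.071, 0.093, 0.09, 0, 1]'

```text
time_s: 7.62
tool_pos: [0.4667, -0.0113, 0.1828]
orientation: [-0.66, 0.751, 0.0, -0.0]
contact_force: [-0.1, 0.7, 0.5]
finger_gap: 0.0002
```

Request:
step_arm --deltas '[0, 0, 0, 0, 1, 0, 0, 0, 0, 1]'

```text
time_s: 7.88
tool_pos: [0.4679, -0.0124, 0.1828]
orientation: [-0.661, 0.751, -0.0, -0.0]
contact_force: [0.8, 0.0, -0.4]
finger_gap: -0.0001
```

Run:
```python
from h import *
snap("side","side3");snap("wrist","wrist3")
a=cv2.resize(np.load("pics/side3.npy")[185:285,240:340],None,fx=4,fy=4,interpolation=cv2.INTER_CUBIC)
b=cv2.resize(np.load("pics/wrist3.npy")[0:384,50:450],(400,384));b=np.vstack([b,np.zeros((16,400,3),np.uint8)])
cv2.imwrite("pics/c3.png",np.hstack([a,b])[:,:,::-1])
o=status.get_obs();print(o["tool_pos"],o["contact_force"])
```

```text
[ 0.46837167 -0.01309937  0.1829167 ] [ 0.61522963 -0.22038691  0.27222123]
```

View pics/c3.png

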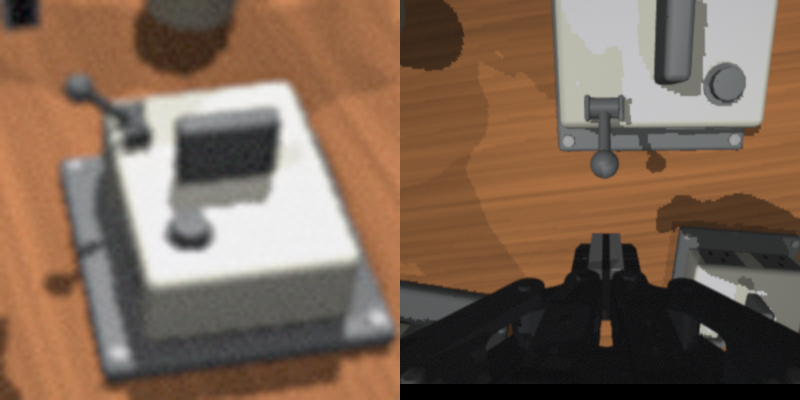

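The lever has dropped forward and the block is still square. The ball is at wrist (254,163), in line with the fingers.

Run:
```python
from h import *
C=np.array([.573,-.067]);y=-.119
R=np.array([[np.cos(y),-np.sin(y)],[np.sin(y),np.cos(y)]])
b=ray("wrist3",254,163,.110);print("ball",b,"model",C+R@[-.078,.042])
print("ball in block",R.T@(b[:2]-C),"tcp in block",R.T@(status.get_obs()["tool_pos"][:2]-C))
h=ray("wrist3",255,107,.085);print("hinge",h, R.T@(h[:2]-C))
```

```text
ball [ 0.50115975 -0.01595152  0.11      ] model [ 0.50053784 -0.01603692]
ball in block [-0.07739262  0.04215863] tcp in block [-0.11028743  0.04109803]
hinge [ 0.53400765 -0.02080712  0.085     ] [-0.04420058  0.04123705]
```

Request:
step_arm --deltas '[0, 0, -0.03, 0, 1, 0, 0, -0.06, 0, 1, 0, 0, -0.063, 0, 1, 0.005, -0.0005, -0.063, 0, 1, 0.008, -0.001, -0.063, 0, 1]'

```text
time_s: 8.6
tool_pos: [0.4777, -0.0132, 0.1213]
orientation: [-0.661, 0.751, -0.001, 0.001]
contact_force: [0.7, 0.5, 0.9]
finger_gap: -0.0
```

Request:
step_arm --deltas '[0.004, -0.0005, 0.002, 0, 1, 0.008, -0.001, 0.004, 0, 1, 0.012, -0.0015, 0.006, 0, 1, 0.016, -0.002, 0.009, 0, 1, 0.02, -0.0025, 0.01, 0, 1]'

```text
time_s: 9.22
tool_pos: [0.4945, -0.0152, 0.1302]
orientation: [-0.661, 0.751, 0.001, -0.001]
contact_force: [-3.5, 0.4, 2.2]
finger_gap: -0.0002
```

Request:
step_arm --deltas '[0.003, -0.0005, 0.002, 0, 1, 0.006, -0.0005, 0.003, 0, 1, 0.009, -0.001, 0.004, 0, 1, 0.011, -0.0015, 0.004, 0, 1, 0.011, -0.0015, 0.004, 0, 1]'

```text
time_s: 9.85
tool_pos: [0.5073, -0.017, 0.134]
orientation: [-0.661, 0.751, -0.0, 0.0]
contact_force: [-2.4, 0.3, 1.2]
finger_gap: -0.0
```

The tool is in contact with the lever at about 2–3 N, and the lever is at roughly 0.13 rad. I'll continue in small steps and watch the force.

Request:
step_arm --deltas '[0.002, 0, 0.001, 0, 1, 0.004, -0.0005, 0.001, 0, 1, 0.006, -0.0005, 0.001, 0, 1, 0.007, -0.001, 0.001, 0, 1, 0.007, -0.001, 0.001, 0, 1]'

```text
time_s: 10.48
tool_pos: [0.5145, -0.0179, 0.1352]
orientation: [-0.661, 0.751, -0.0, 0.0]
contact_force: [-1.3, -0.2, 0.7]
finger_gap: 0.0001
```

Request:
step_arm --deltas '[0.001, 0, 0, 0, 1, 0.002, 0, 0, 0, 1, 0.0025, 0, 0, 0, 1, 0.0025, 0, 0, 0, 1]'

```text
time_s: 10.98
tool_pos: [0.5166, -0.0181, 0.135]
orientation: [-0.661, 0.751, -0.0, -0.0]
contact_force: [-1.9, 0.1, 0.8]
finger_gap: 0.0003
```

Request:
step_arm --deltas '[0.0007, 0, 0, 0, 1, 0.0015, 0, 0, 0, 1, 0.0015, 0, 0, 0, 1]'

```text
time_s: 11.35
tool_pos: [0.5181, -0.0181, 0.135]
orientation: [-0.661, 0.751, -0.0, -0.0]
contact_force: [-1.5, -0.2, 0.5]
finger_gap: 0.0
```

Request:
step_arm --deltas '[0.0007, 0, 0, 0, 1, 0.0013, 0, 0, 0, 1, 0.0013, 0, 0, 0, 1]'

```text
time_s: 11.72
tool_pos: [0.5192, -0.018, 0.135]
orientation: [-0.661, 0.751, 0.0, -0.0]
contact_force: [-2.2, -0.3, 1.5]
finger_gap: -0.0006
```

Request:
step_arm --deltas '[0.0007, 0, 0, 0, 1, 0.0013, 0, 0, 0, 1, 0.0013, 0, 0, 0, 1]'

```text
time_s: 12.1
tool_pos: [0.5197, -0.018, 0.1349]
orientation: [-0.661, 0.751, 0.001, -0.001]
contact_force: [-4.2, -0.8, 3.7]
finger_gap: 0.0003
```

The force has risen to 4.2 N while the tool moved only 0.5 mm of the 1.3 mm commanded, so the lever is on its stop. I'll back off straight and look.

Request:
step_arm --deltas '[-0.005, 0.0005, 0, 0, 1, -0.015, 0.002, 0, 0, 1, -0.035, 0.004, 0, 0, 1, -0.05, 0.006, 0.03, 0, 1, -0.05, 0.006, 0.08, 0, 1]'

```text
time_s: 12.72
tool_pos: [0.4684, -0.0115, 0.2146]
orientation: [-0.661, 0.75, 0.001, -0.001]
contact_force: [1.4, -0.0, 0.1]
finger_gap: 0.0002
```

Request:
step_arm --deltas '[0, 0, 0, 0, 1, 0, 0, 0, 0, 1, 0, 0, 0, 0, 1, 0, 0, 0, 0, 1, 0, 0, 0, 0, 1]'

```text
time_s: 13.35
tool_pos: [0.4703, -0.012, 0.2144]
orientation: [-0.661, 0.751, 0.0, -0.001]
contact_force: [-0.8, -0.5, -0.2]
finger_gap: -0.0002
```

Run:
```python
from h import *
snap("side","side4");snap("wrist","wrist4")
a=cv2.resize(np.load("pics/side4.npy")[185:285,240:340],None,fx=4,fy=4,interpolation=cv2.INTER_CUBIC)
b=cv2.resize(np.load("pics/wrist4.npy")[0:200,150:350],None,fx=2,fy=2,interpolation=cv2.INTER_CUBIC)
cv2.imwrite("pics/c4.png",np.hstack([a,b])[:,:,::-1])
o=status.get_obs();print(o["tool_pos"],o["contact_force"],o["time_s"])
C=np.array([.573,-.067]);y=-.119
R=np.array([[np.cos(y),-np.sin(y)],[np.sin(y),np.cos(y)]])
for t in(.04,-.1,.8): 
  p=[*(C+R@[-.045-.046*np.sin(t),.042]),.078+.046*np.cos(t)]; print(t,"side crop",(proj("side4",p)-[240,185])*4,"wrist crop",(proj("wrist4",p)-[150,0])*2)
```

```text
[ 0.47052029 -0.01203015  0.214701  ] [ 0.38910621 -0.37666251  0.5901743 ] 13.45
0.04 side crop [131.11642526  63.87663216] wrist crop [211.54794927 229.37885107]
-0.1 side crop [142.11496683  62.91743812] wrist crop [211.37894561 208.88727472]
0.8 side crop [77.53697772 87.90339496] wrist crop [212.26692603 316.62816571]
```

View pics/c4.png

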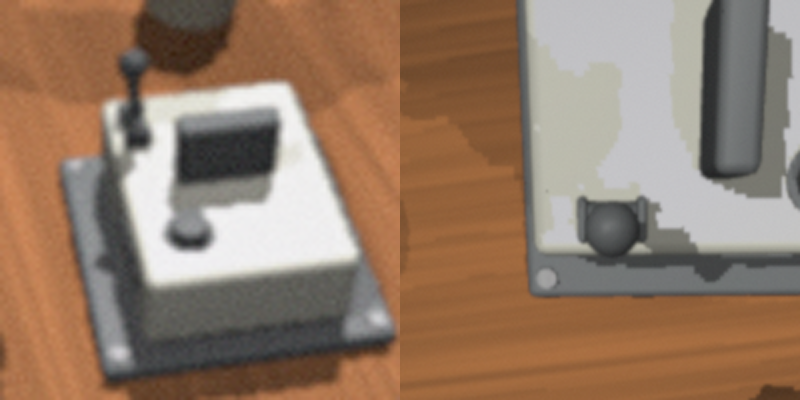

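The lever is upright, with the ball at side (134,62) and wrist (213,228). The model at 0.04 rad (latched) gives (131,64) and (212,229). One numerical check that the block hasn't shifted since it clicked home, then I'll hand in.

Run:
```python
from h import *
a,b=[cv2.cvtColor(np.load(f"pics/side{i}.npy"),cv2.COLOR_RGB2GRAY).astype(np.float32) for i in(3,4)]
for n,(u,v,w,h) in {"right":(305,235,30,30),"front":(270,245,35,25),"grip":(280,208,35,25)}.items():
    print(n,cv2.phaseCorrelate(a[v:v+h,u:u+w].copy(),b[v:v+h,u:u+w].copy(),cv2.createHanningWindow((w,h),cv2.CV_32F)))
a0=cv2.cvtColor(np.load("pics/side0.npy"),cv2.COLOR_RGB2GRAY)
for n,(u,v,w,h) in {"mug":(245,300,70,70),"tape":(332,275,60,60),"jar":(272,145,32,52)}.items():
    r=cv2.matchTemplate(b.astype(np.uint8)[v-8:v+h+8,u-8:u+w+8],a0[v:v+h,u:u+w],cv2.TM_CCOEFF_NORMED);_,m,_,l=cv2.minMaxLoc(r);print(n,m,l)
workorder.finish_job()
```

```text
right ((0.02563620943416467, -0.09849526545271026), 0.9499743350346883)
front ((0.10070835111462983, 0.5665619995432714), 1.0120144531461928)
grip ((0.010642062517447926, 0.37339322612534787), 1.023883416917589)
mug 0.7606033086776733 (8, 8)
tape 0.9953442215919495 (8, 8)
jar 0.9753971099853516 (8, 8)
the job is handed in; nothing more can be done
```

The job is done and handed in at about 13.5 s of the 51 s allowed. The handover gives no verdict, so what follows rests on my own checks.

- **Block:** I gripped the bar, turned the block about 54° clockwise, felt the click spring pull it in, and released it at the balance point. From above, the block's and the foot's yaw agreed within about 0.001 rad (-0.119).
- **Button:** I pressed it with closed fingertips to 3.4 N, about 4.5 mm of travel. The next picture showed the lever dropped.
- **Lever:** I raised it with closed fingertips until it met its stop at about 4 N, under the 8 N that could knock the block off. After I backed off it stayed upright, with the ball where the latched angle (0.04 rad) puts it in two cameras.

**Last checks:**
- **Block unmoved:** comparing side pictures from before and after the lift, the block shifted by at most 0.6 pixel. The three patches did not fully agree: 0.1, 0.6 and 0.4 pixel, the larger two vertical. I took this as noise or shading. I did not repeat the yaw measurement from above after the lift.
- **Mug, tape roll and jar:** all three matched at zero shift. The mug's match score was weaker (0.76, against 0.98 or more for the others). I put that down to the arm's changed shadow but did not look further; the arm never went near the mug.

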